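# Set the mould-cooling cock to the green mark and shut its guard

### The job

The cooling water for the mould must be set before the next shot: press the red lever's thumb rest down to free its locking pin, swing the lever to the slot marked by the green stud, and let it spring back up so that the pin locks in that slot. Then swing the yellow-framed guard down flat over the cock. Do not lean hard on the lever, and leave the beaker, the mould half and the casting beside it where they are.

Things in the scene. Friction and masses are not known exactly. Their poses are not given: they have to be found in the camera images.
- valve: push-and-turn cooling cock on a blue housing, aluminium top 160 x 165 mm, 92 mm high, fixed down, placed differently every time. Origin: centre of the underside; at yaw 0 x points away from the robot, y left, z up. The lever's vertical axis is at x = +30 mm, y = 0; the guard's hinge axis is parallel to y at x = +68 mm, z = 150.5 mm. Brass hose tails reach y = +-89 mm, 102 mm up.
- dial_centre (a point): centre of the top of the steel dial above the lever, on the lever's axis: 98 mm across, 136 mm above the work surface, 6 mm thick. At its front are five open-ended slots, radius 46 to 60 mm, each 9.5 mm wide, 22 degrees apart: one without a stud (shut), four with (openings).
- spindle (a joint): turning angle q of the lever (rad): 0 = shut, lever swung to the robot's left; grows counter-clockwise seen from above, opening slots at 0.384, 0.768, 1.152, 1.536. The lever points along (-cos(q-0.768), -sin(q-0.768)) in the valve's x, y, so towards the robot at 0.768. Stiff: it stays where it is left.
- lever (a joint): how far the lever is pressed down (m): 0 = up, pin locked in a slot; 0.008 = bottom stop. A spring of about 4 N at the top and 8 N at the bottom lifts it. The pin is clear of the dial from about 0.0065; let go between slots it stays down at about 0.0055 under the dial.
- thumb_rest (a point): centre of the thumb rest's floor at the lever's end, 89 mm from the axis, 124 mm above the work surface when up. The rest is a red channel along the lever, open at both ends, 42 mm long, 32 mm wide inside, its walls 4 mm thick and 10 mm high above the floor. x along the lever towards the axis, z up.
- pin_top (a point): centre of the top of the lever's steel locking pin (6 mm across), 54 mm from the spindle axis, 135.5 mm high when up; 13 mm from the stud whose slot it stands in
- stud_green: round green stud, 11 mm across and 5 mm high, fixed on the dial 13 mm inside one of the four opening slots; which slot varies; origin: centre of its underside. It marks the opening wanted.
- stud_yellow: round yellow stud, 11 mm across and 5 mm high, fixed on the dial 13 mm inside one of the four opening slots; which slot varies; origin: centre of its underside
- stud_blue: round blue stud, 11 mm across and 5 mm high, fixed on the dial 13 mm inside one of the four opening slots; which slot varies; origin: centre of its underside
- stud_white: round white stud, 11 mm across and 5 mm high, fixed on the dial 13 mm inside one of the four opening slots; which slot varies; origin: centre of its underside
- guard (a joint): angle of the guard (rad): 0 = shut, lying level over the cock; starts standing open at about 1.44; stays where it is left (stiff hinge, about 0.17 N m) and must be pushed all the way
- guard_edge (a point): middle of the guard's free edge, 160 mm from the hinge axis, centre of its thickness. The guard is a clear pane 3 mm thick in a yellow frame 7 mm thick, 156 mm wide. x of this frame points to the hinge, z is the outer face's normal (up when shut).
- beaker: clear plastic beaker, loose bystander, 64 mm across and 81 mm high; origin: centre of its underside
- mould: flat grey mould half with a clover-shaped cavity, loose bystander, 69 x 87 x 21 mm; origin: centre of its underside
- casting: orange star-shaped plastic casting, loose bystander, 34 x 34 x 7 mm; origin: centre of its underside

How it is judged:
On the way:
1. the lever is up, its pin locked in the slot at the green stud, with the guard still open (value of joint lever below 0.002 m and horizontal distance between pin_top and stud_green below 0.0155 m and value of joint guard above 0.5 rad), for 0.2 s.
At the end, for the whole second after the job is handed in: The lever is up (within 2 mm) with its pin in the slot at the green stud (pin within 15.5 mm of the stud's centre, seen from above), the guard is shut (within 0.06 rad), the beaker stands upright (value of joint lever below 0.002 m and horizontal distance between pin_top and stud_green below 0.0155 m and value of joint guard below 0.06 rad and angle between beaker's own z axis and vertical below 0.2 rad); the robot touches nothing.
It fails at once if the lever is pressed or pushed with more than 60 N (contact force between the fingers and lever above 60 N).
It fails at once if the beaker, mould half or casting is moved by more than 25 mm (distance of any of beaker, mould, casting from where it was at the start of the episode above 0.025 m).
It also fails if it takes over 56 s, if anything falls off the work surface, if the arm or the gripper's body presses on something with over 40 N, if the wrist force passes 120 N, or if a joint passes its speed limit or range.

### The arm

A 6-joint arm with a two-finger parallel gripper is mounted at the origin on a cart in front of the work surface, level with it; the furniture and walls round the work are solid. World frame = base frame: x ahead of the robot, y to its left, z up, the work surface at z = 0. Lengths are in m, angles in rad, forces in N, time in s.
With the tool pointing down it reaches from about 0.375 to 0.975 m from the base axis. Payload 3.8 kg.
Tool frame: the origin (TCP) lies on the centre line of the jaws, within the pads' length; the fingertips stand 25 mm ahead of it and the grasp point (between the pads) lies 6 mm ahead of it; z points along the fingers, y is the direction in which the jaws open and shut (so a half turn about z gives the same grasp; the last joint's range is limited). The gripper opens to 88 mm and grips with 3 to 60 N. Pads are 18 mm wide; open, the fingers measure 123 mm over their backs; the gripper's body (75 mm by 187 mm) begins 45 mm behind the grasp point.
Start: joints at [1.067, 0.264, 1.604, -0, 1.274, -0.037], TCP at [0.304, 0.603, 0.264] pointing down, gripper open.
Joint ranges: [-2.63, 2.63], [-0.94, 2.18], [0.31, 2.57], [-1.31, 4.45], [0, 2.66], [-2.55, 2.55]. Speed limits (rad/s): [2.57, 2.57, 3.14, 3.14, 3.14, 3.14].

### API

Orientations are given as a unit quaternion [x, y, z, w].
In Python, from rig import readout, read_camera, camera_info, sign_off gives the robot as it stands. The module is installed in compiled form; this text tells all that it offers.
- The arm moves only by the shell command python3 -m pendant 'ROWS' [OPENING]. ROWS is text: rows parted by semicolons, each of 6 numbers parted by spaces: the shift along the tool's x, y, z each as a share of 25 cm, from -1 to 1, then the turn, a rotation vector about the tool's x, y, z each as a share of 90 degrees, from -1 to 1. In form: tx ty tz wx wy wz; .... A call has 1 to 20 rows; each row shifts and turns the pose as measured when the row begins, along the tool's axes as they then stand; what a row does not reach is not made up. A row lasts 1/10 s, in which the tool goes at most 50 mm and 8.59 degrees, less where a joint would pass 70% of its speed; a pose out of reach is approached as far as the arm can. A call with a number of a shift or a turn outside -1 to 1 is refused whole. A call with a gripper value outside its range is refused whole. OPENING is the closure, from 0 (fully open) to 1 (shut), set as the call begins (- or left out, the last holds). The fingers move at their own pace and stop on an object; the grip force is fixed at half the most. Time passes only in rows, so rows that do not move let the fingers close. It gives the time, the measured TCP pose, the force and the opening at its end, in the units of the state.
- readout.observe(): the state, without advancing time (a new reading comes with each control period).
- read_camera(name): name is "scene" or "top" or "wrist"; returns the picture (384x512x3 uint8, red, green, blue); there is no depth.
- camera_info(name): a dict with "camera_matrix" (3x3 intrinsics, pixels), "dist_coeffs" ([k1, k2, p1, p2, k3] as OpenCV has them; the pictures are not rectified), "pose" (4x4, takes a point from camera to world coordinates); the wrist camera has in their place "mount" (4x4, takes a point from camera to tool coordinates, whose origin is the TCP and whose axes are the flange's). Camera axes: x right, y down, z forward; pixel columns grow to the right and rows downward; lengths in m; the calibration is good to about 2 mm. A picture is of the moment at which its call begins: read the wrist's pose just before it. camera_info takes no time and is no camera call.
- sign_off(): hands the job in, once; it reports no verdict.
The state is a dict: "time": time; "qpos": joint angles; "qvel": joint speeds; "effort": joint torques, N m; "ee_pos": TCP position; "orientation": TCP orientation; "ft_force": force on the tool from outside, world axes, zero at the start; "wrist_torque": the same for the moment, N m; "grip_width": opening from 0.0 (shut) to 1.0 (fully open).
Only numpy, scipy, OpenCV 4.12 (cv2) and the standard library are available. Lean on these libraries where they do the work, as an engineer would, in place of code of your own. Each camera call takes 0.05 s, during which the arm holds its last target. There are 200 camera calls.

## Working session

There is one attempt and no reset: what is moved stays moved. The work goes in short steps, Python scripts to look and compute and a shell command to move; the robot and the scene stay as the last step left them, time stands still between calls to the robot, and variables do not carry over. Pictures are saved under pics/ and viewed, about 8 in all and at most 12, crops included, and the job is handed in when it is done.

```bash
mkdir -p pics
python3 - <<'E'
from rig import *
import cv2,numpy as np
s=readout.observe();print(s)
ims=[]
for n in("scene","top"):
    im=read_camera(n);cv2.imwrite(f"pics/{n}0.png",im[:,:,::-1]);i=camera_info(n);print(n,{k:np.round(v,4).tolist() for k,v in i.items()})
print({k:np.round(v,4).tolist() for k,v in camera_info("wrist").items()})
E
```

```text
{'time': 0.0, 'qpos': array([ 1.06706999e+00,  2.64734696e-01,  1.60534093e+00, -1.51041424e-05,
        1.27371768e+00, -3.68970227e-02]), 'qvel': array([ 1.35195477e-04, -1.94752012e-03,  1.34504017e-03,  2.31470863e-05,
        9.88953106e-05, -2.96280920e-04]), 'effort': array([-1.46729613e-03, -5.02098906e+01, -3.56880784e+01,  7.27033499e-02,
        2.91709893e-02, -1.85586537e-04]), 'ee_pos': array([0.30347927, 0.60220456, 0.26241825]), 'orientation': array([ 2.31298627e-01,  9.72882179e-01, -1.06229876e-03, -2.86865483e-04]), 'ft_force': array([-0.88305894, -0.44895832,  0.24279872]), 'wrist_torque': array([-0.03140589,  0.00576752,  0.03044172]), 'grip_width': 1.0000741313430794}
scene {'camera_matrix': [[451.4871, 0.0, 254.9819], [0.0, 451.4871, 183.4011], [0.0, 0.0, 1.0]], 'dist_coeffs': [-0.0919, 0.0, 0.0, 0.0, 0.0], 'pose': [[0.5621, -0.3327, 0.7572, -0.1954], [-0.827, -0.2374, 0.5096, -0.514], [0.0102, -0.9127, -0.4086, 0.5463], [0.0, 0.0, 0.0, 1.0]]}
top {'camera_matrix': [[429.3717, 0.0, 252.3545], [0.0, 429.3717, 190.8543], [0.0, 0.0, 1.0]], 'dist_coeffs': [-0.0756, 0.0, 0.0, 0.0, 0.0], 'pose': [[0.0119, -0.9916, 0.129, 0.481], [-0.9997, -0.0145, -0.0191, 0.0147], [0.0208, -0.1287, -0.9915, 0.942], [0.0, 0.0, 0.0, 1.0]]}
{'camera_matrix': [[341.1251, 0.0, 255.0504], [0.0, 341.1251, 195.7289], [0.0, 0.0, 1.0]], 'dist_coeffs': [-0.0753, 0.0, 0.0, 0.0, 0.0], 'mount': [[-0.0001, -0.9507, -0.3101, 0.0809], [1.0, -0.0003, 0.0004, 0.0006], [-0.0005, -0.3101, 0.9507, -0.1206], [0.0, 0.0, 0.0, 1.0]]}
```

View pics/scene0.png

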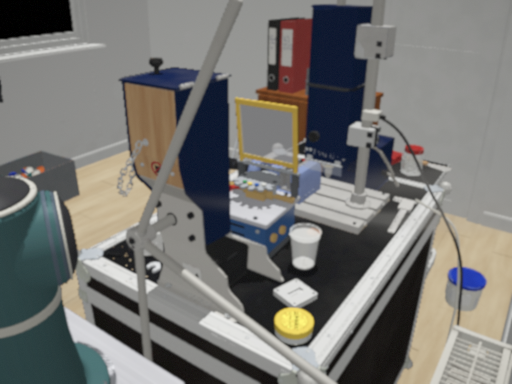

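View pics/top0.png

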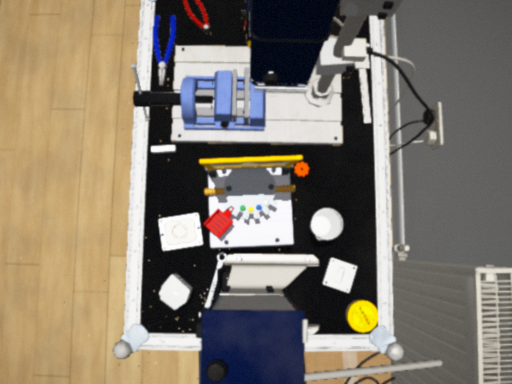

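The top view shows the valve at about (250,215), the red lever at left (218,222) near shut, the mould at (180,231), the beaker at (327,225), the casting at (302,170), and a tall blue box in front at (250,340). Next I'll measure positions and zoom in.

```bash
cat > h.py <<'E'
import cv2,numpy as np
from rig import *
from scipy.spatial.transform import Rotation as R
def rays(n,uv,pose=None):
    i=camera_info(n);P=np.array(i["pose"] if pose is None else pose)
    p=cv2.undistortPoints(np.array(uv,float).reshape(-1,1,2),np.array(i["camera_matrix"]),np.array(i["dist_coeffs"])).reshape(-1,2)
    return P[:3,3],np.c_[p,np.ones(len(p))]@P[:3,:3].T
def onplane(n,uv,z,pose=None):
    o,d=rays(n,uv,pose);return o+d*((z-o[2])/d[:,2])[:,None]
def proj(n,pts,pose=None):
    i=camera_info(n);T=np.linalg.inv(np.array(i["pose"] if pose is None else pose))
    return cv2.projectPoints(np.array(pts,float).reshape(-1,1,3),cv2.Rodrigues(T[:3,:3])[0],T[:3,3],np.array(i["camera_matrix"]),np.array(i["dist_coeffs"]))[0].reshape(-1,2)
def wristpose():
    s=readout.observe();T=np.eye(4);T[:3,:3]=R.from_quat(s["orientation"]).as_matrix();T[:3,3]=s["ee_pos"]
    return T@np.array(camera_info("wrist")["mount"])
def blobs(im,lo,hi,box=None,amin=6):
    h=cv2.cvtColor(im,cv2.COLOR_RGB2HSV);m=cv2.inRange(h,lo,hi)
    if box: k=np.zeros_like(m);k[box[1]:box[3],box[0]:box[2]]=1;m*=k
    n,l,s,c=cv2.connectedComponentsWithStats(m)
    return [(s[j,4],c[j]) for j in range(1,n) if s[j,4]>=amin],m
E
python3 - <<'E'
from h import *
im=cv2.imread("pics/top0.png")[:,:,::-1].copy()
cv2.imwrite("pics/topc.png",cv2.resize(im[140:280,150:350,::-1],None,fx=4,fy=4,interpolation=cv2.INTER_CUBIC))
box=(200,195,300,240)
for n,lo,hi in(("green",(40,80,60),(85,255,255)),("yellow",(20,120,100),(35,255,255)),("blue",(95,120,80),(130,255,255)),("red",(0,150,80),(8,255,255))):
    b,_=blobs(im,lo,hi,box)
    for a,c in b: print(n,a,c.round(1),onplane("top",c,.140)[0].round(4))
print("blue box corners at z .0", onplane("top",[(202,311),(303,311),(220,255),(318,258)],.25).round(3))
E
```

```text
green 19 [242.2 207.6] [0.5533 0.0179 0.14  ]
yellow 16 [250.5 209. ] [0.551  0.0024 0.14  ]
blue 16 [258.5 207. ] [ 0.555  -0.0126  0.14  ]
red 489 [218.3 222.2] [0.5255 0.0621 0.14  ]
blue box corners at z .0 [[ 0.379  0.078  0.25 ]
 [ 0.38  -0.081  0.25 ]
 [ 0.467  0.052  0.25 ]
 [ 0.464 -0.105  0.25 ]]
```

View pics/topc.png

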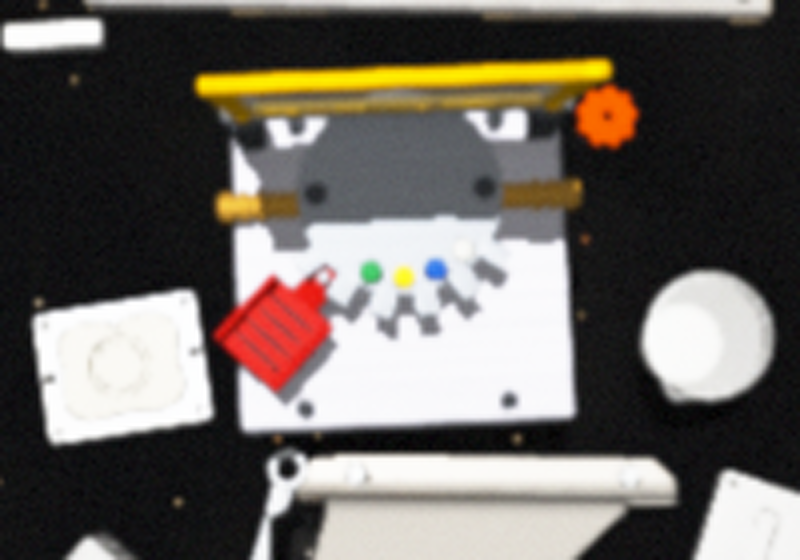

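The crop shows the lever at q=0, green in the first opening slot, then yellow, blue and white. A tall box and a pale tilted shield stand in front, so I'll triangulate their heights.

Run:
```python
from h import *
def tri(a,b):
    o1,d1=rays("scene",[a]);o2,d2=rays("top",[b]);d1,d2=d1[0],d2[0]
    t=np.linalg.lstsq(np.c_[d1,-d2],o2-o1,rcond=None)[0]
    p,q=o1+d1*t[0],o2+d2*t[1];return ((p+q)/2).round(3),round(np.linalg.norm(p-q)*1000,1)
print("knob",tri((155,62),(216,370)))
print("box -y+x",tri((228,75),(303,311)));print("box +y+x",tri((165,68),(202,311)))
print("guard corner top -y",tri((298,109),(301,158)));print("guard corner +y",tri((237,99),(202,162)))
im=cv2.imread("pics/scene0.png");cv2.imwrite("pics/scc.png",cv2.resize(im[50:340,95:335],None,fx=2.05,fy=2.05,interpolation=cv2.INTER_CUBIC))
# valve top corners at z=.092
c=np.array([(150+232/4,140+143/4),(150+240/4,140+432/4),(150+575/4,140+418/4)])
P=onplane("top",c,.092);print(P.round(4))
v=P[2]-P[1];print("yaw",np.arctan2(-v[0]*-1,-v[1]))
t=onplane("top",[(150+272/4,140+340/4)],.124);print("thumb approx",t)
print("bystanders",onplane("top",[(180,231),(327,228),(302,169)],.02).round(3))
w=read_camera("wrist");cv2.imwrite("pics/w0.png",w[:,:,::-1])
```

```text
knob (array([0.337, 0.045, 0.426]), np.float64(1.5))
box -y+x (array([ 0.402, -0.058,  0.406]), np.float64(3.7))
box +y+x (array([0.396, 0.071, 0.405]), np.float64(17.6))
guard corner top -y (array([ 0.616, -0.072,  0.305]), np.float64(3.1))
guard corner +y (array([0.607, 0.078, 0.307]), np.float64(1.8))
[[ 0.6208  0.0876  0.092 ]
 [ 0.4772  0.0802  0.092 ]
 [ 0.4861 -0.0846  0.092 ]]
yaw 0.053501494647445934
thumb approx [[0.52100924 0.06351165 0.124     ]]
bystanders [[ 0.512  0.151  0.02 ]
 [ 0.523 -0.165  0.02 ]
 [ 0.651 -0.111  0.02 ]]
```

View pics/scc.png

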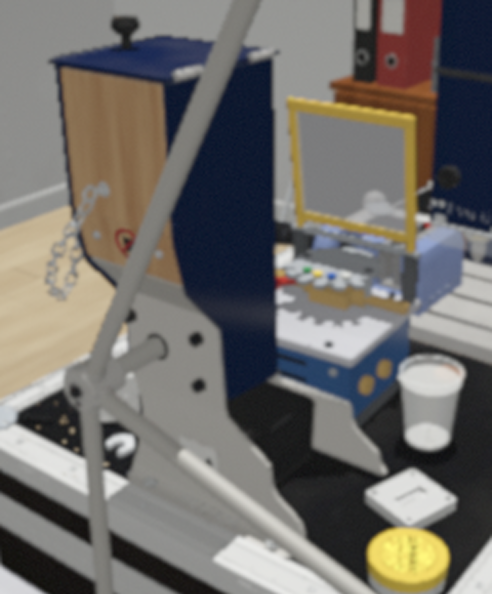

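View pics/w0.png

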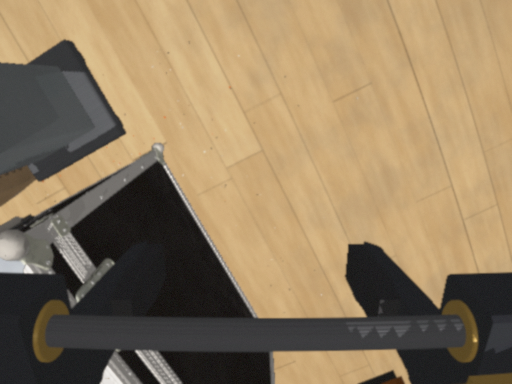

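Five pictures viewed so far. From the studs and corners: lever axis at (.592,.005), yaw about .053, lever shut, green at q=.384. The box reaches z≈.405 with x up to .40. I'll press with a single open finger inside the thumb rest, keeping the current tool yaw.

```bash
python3 -m pendant '-.17 -.093 -.018 0 0 0;-.17 -.093 -.018 0 0 0;-.17 -.093 -.018 0 0 0;-.17 -.093 -.018 0 0 0;-.17 -.093 -.018 0 0 0;-.17 -.093 -.018 0 0 0;-.17 -.093 -.018 0 0 0;-.17 -.093 -.018 0 0 0;-.17 -.093 -.018 0 0 0' 0
python3 - <<'E'
from h import *
from scipy.optimize import least_squares
s=readout.observe();print(s["qpos"].round(3),s["ee_pos"].round(4),R.from_quat(s["orientation"]).as_matrix().round(3))
d=[([.264735,1.605341,1.273718],[.67434,.262418]),(s["qpos"][[1,2,4]],[np.hypot(*s["ee_pos"][:2]),s["ee_pos"][2]])]
for q,p in d:
    a,b,c=q[0],q[0]+q[1],sum(q);print(np.sin([a,b,c]).round(4),np.cos([a,b,c]).round(4),p)
w=read_camera("wrist");cv2.imwrite("pics/w1.png",w[:,:,::-1])
E
```

```text
time: 1.05
ee_pos: [0.5537, 0.2375, 0.2993]
orientation: [0.225, 0.974, -0.003, -0.002]
ft_force: [0.9, -0.1, 0.2]
grip_width: 1.003
[ 0.365  0.112  1.717 -0.002  1.32  -0.751] [0.5537 0.2375 0.2993] [[-0.898  0.439 -0.006]
 [ 0.439  0.898 -0.004]
 [ 0.003 -0.007 -1.   ]]
[ 0.2617  0.9555 -0.0022] [ 0.9652 -0.2948 -1.    ] [0.67434, 0.262418]
[ 0.1118  0.9668 -0.0072] [ 0.9937 -0.2555 -1.    ] [np.float64(0.6025041809752287), np.float64(0.29931525277069404)]
```

```bash
python3 -m pendant '-.05 -.117 .099 0 0 0;-.05 -.117 .099 0 0 0;-.05 -.117 .099 0 0 0;-.05 -.117 .099 0 0 0;0 0 0 0 0 0'
cat > rel.py <<'E'
from h import *
import sys
ax=np.array([.592,.0046])
def rest(q,z=.124,r=.089):
    a=.053; l=np.array([-np.cos(q-.768),-np.sin(q-.768)]);c,s=np.cos(a),np.sin(a)
    return np.r_[ax+r*np.array([c*l[0]-s*l[1],s*l[0]+c*l[1]]),z]
def fingers():
    s=readout.observe();M=R.from_quat(s["orientation"]).as_matrix();return s["ee_pos"]+M@np.array([0,-.0527,.025]),M,s
if __name__=="__main__":
    f,M,s=fingers();q=float(sys.argv[1])
    d=rest(q)-f;print("tip",f.round(4),"rest",rest(q).round(4),"delta tool share",(M.T@d/.25).round(4),"F",s["ft_force"].round(1),"t",s["time"])
E
python3 rel.py 0
python3 - <<'E'
from rel import *
P=wristpose();w=read_camera("wrist")
im=w[:,:,::-1].copy()
for p,c in((rest(0),(255,255,0)),(rest(.384,.136,.041),(255,0,255)),(fingers()[0],(0,255,255))):
    u=proj("wrist",p,P)[0];print(u.round(1));cv2.circle(im,tuple(int(v) for v in u),3,c,-1)
cv2.imwrite("pics/w2.png",im)
E
```

```text
time: 1.6
ee_pos: [0.5528, 0.0967, 0.1995]
orientation: [0.23, 0.973, -0.004, 0.002]
ft_force: [-0.4, -0.1, -0.2]
grip_width: 1.004
tip [0.5293 0.0494 0.1748] rest [0.5248 0.0629 0.124 ] delta tool share [0.0412 0.0416 0.2029] F [-0.4 -0.1 -0.2] t 1.6
[185. 206.]
[142.8 280.5]
[148.2 264.1]
```

View pics/w2.png

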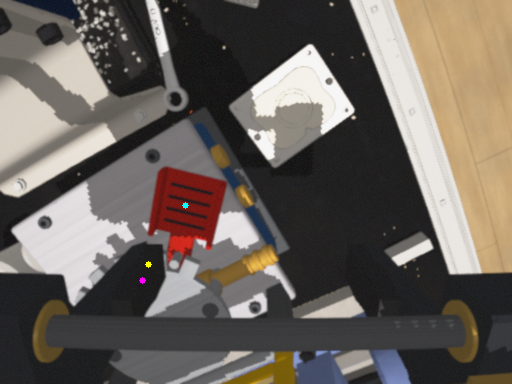

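Pic 6: the rest sits at (185,206), exactly where predicted, and the finger tip at about (148,264). I'll centre the finger and enter the channel.

```bash
python3 -m pendant '.02 .02 .02 0 0 0;.02 .02 .04 0 0 0;0 0 .04 0 0 0;0 0 .04 0 0 0;0 0 .03 0 0 0;0 0 0 0 0 0'; python3 rel.py 0
```

```text
time: 2.25
ee_pos: [0.5522, 0.118, 0.1589]
orientation: [0.227, 0.974, -0.001, 0.006]
ft_force: [0.5, -1.7, 1.9]
grip_width: 1.002
tip [0.5292 0.0707 0.1338] rest [0.5248 0.0629 0.124 ] delta tool share [ 0.0026 -0.0355  0.0391] F [ 0.5 -1.7  1.9] t 2.25
```

```bash
python3 -m pendant '0 0 -.02 0 0 0;0 -.016 0 0 0 0;0 -.016 0 0 0 0;0 0 0 0 0 0'; python3 rel.py 0; python3 -c "
from rig import *;print(readout.observe()['qvel'].round(3))"
```

```text
time: 2.65
ee_pos: [0.5487, 0.1105, 0.1649]
orientation: [0.227, 0.974, -0.0, 0.006]
ft_force: [-0.3, 0.5, -0.0]
grip_width: 1.0
tip [0.5256 0.0631 0.1397] rest [0.5248 0.0629 0.124 ] delta tool share [ 0.0035 -0.0022  0.0629] F [-0.3  0.5 -0. ] t 2.65
[-0.003 -0.002 -0.001  0.003 -0.     0.001]
```

Centred. Now I'll go down to just under floor contact, in small rows.

```bash
python3 -m pendant '0 0 .02 0 0 0;0 0 .02 0 0 0;0 0 .015 0 0 0;0 0 0 0 0 0'; python3 rel.py 0;  python3 -m pendant '0 0 .01 0 0 0;0 0 .01 0 0 0;0 0 0 0 0 0'; python3 rel.py 0
```

```text
time: 3.05
ee_pos: [0.5488, 0.1098, 0.1502]
orientation: [0.228, 0.974, -0.0, 0.006]
ft_force: [-0.7, 0.4, -0.2]
grip_width: 0.997
tip [0.5257 0.0625 0.1251] rest [0.5248 0.0629 0.124 ] delta tool share [ 0.0042 -0.      0.0042] F [-0.7  0.4 -0.2] t 3.05
time: 3.35
ee_pos: [0.5492, 0.11, 0.146]
orientation: [0.228, 0.974, -0.0, 0.006]
ft_force: [-1.7, 0.9, 4.5]
grip_width: 1.001
tip [0.5261 0.0627 0.1209] rest [0.5248 0.0629 0.124 ] delta tool share [ 0.005  -0.0012 -0.0124] F [-1.7  0.9  4.5] t 3.35
```

```bash
python3 -m pendant '0 0 .015 0 0 0;0 0 .015 0 0 0;0 0 .01 0 0 0'; python3 rel.py 0
```

```text
time: 3.65
ee_pos: [0.5499, 0.1105, 0.1391]
orientation: [0.228, 0.974, 0.0, 0.007]
ft_force: [-2.8, 1.6, 12.4]
grip_width: 1.001
tip [0.5269 0.0632 0.114 ] rest [0.5248 0.0629 0.124 ] delta tool share [ 0.0065 -0.0044 -0.0402] F [-2.8  1.6 12.4] t 3.65
```

```bash
python3 -m pendant '0 -.02 .005 0 0 0;0 -.02 .005 0 0 0'; python3 rel.py .384;python3 -m pendant '0 -.02 .005 0 0 0;0 -.02 .005 0 0 0'; python3 rel.py .384
```

```text
time: 3.85
ee_pos: [0.5466, 0.1046, 0.14]
orientation: [0.229, 0.973, 0.003, 0.007]
ft_force: [-3.6, 5.1, 10.0]
grip_width: 1.002
tip [0.5235 0.0575 0.1145] rest [0.5078 0.0335 0.124 ] delta tool share [ 0.013  -0.1133 -0.039 ] F [-3.6  5.1 10. ] t 3.85
time: 4.05
ee_pos: [0.5436, 0.098, 0.1408]
orientation: [0.229, 0.973, 0.006, 0.009]
ft_force: [-2.0, 4.7, 8.3]
grip_width: 0.997
tip [0.5205 0.0511 0.115 ] rest [0.5078 0.0335 0.124 ] delta tool share [ 0.0137 -0.0849 -0.0373] F [-2.   4.7  8.3] t 4.05
```

```bash
python3 -m pendant '0 -.02 .012 0 0 0;0 -.02 .012 0 0 0;0 -.02 .01 0 0 0'; python3 rel.py .384
python3 - <<'E'
from rel import *
t=read_camera("top");b,_=blobs(t,(0,150,80),(8,255,255),(195,195,310,260));print([(a,c.round(1),onplane("top",c,.12)[0].round(4)) for a,c in b])
P=wristpose();w=read_camera("wrist");b,m=blobs(w,(0,150,60),(8,255,255),(60,100,330,330),50);print([(a,c.round(1),onplane("wrist",c,.12,P)[0].round(4)) for a,c in b])
cv2.imwrite("pics/w3.png",w[:,:,::-1])
E
```

```text
time: 4.35
ee_pos: [0.5402, 0.0885, 0.1397]
orientation: [0.23, 0.973, 0.01, 0.011]
ft_force: [-4.7, 5.5, 16.1]
grip_width: 0.996
tip [0.5172 0.0418 0.1134] rest [0.5078 0.0335 0.124 ] delta tool share [ 0.0181 -0.0452 -0.0437] F [-4.7  5.5 16.1] t 4.35
[]
[(np.int32(5042), array([150.3, 247.6]), array([0.5097, 0.0511, 0.12  ]))]
```

View pics/w3.png

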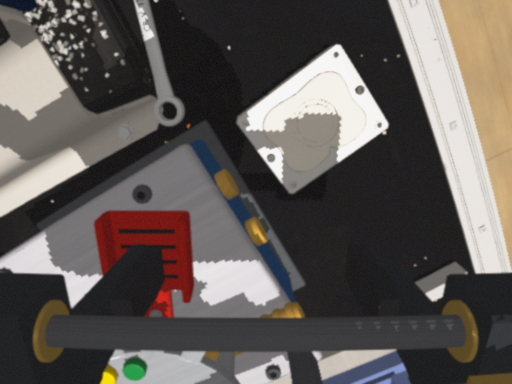

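```bash
cat > ang.py <<'E'
from rel import *
def ang(uv,z,P=None):
    P=wristpose() if P is None else P
    p=onplane("wrist",uv,z,P)[:,:2];m=p.mean(0)-ax
    a=np.arctan2(*(m[::-1]))-.053-np.pi
    n=p[1]-p[0];b=np.arctan2(n[1],n[0])
    return p.round(4),"r",np.hypot(*m).round(4),"q",(((a+np.pi)%(2*np.pi)-np.pi)+.768).round(3),"edge-normal q",[(((b+k*np.pi/2-.053-np.pi+np.pi)%(2*np.pi)-np.pi)+.768).round(3) for k in(1,-1)]
E
python3 - <<'E'
from ang import *
print(ang([(95,213),(190,211)],.126))
E
```

```text
(array([[0.4834, 0.042 ],
       [0.501 , 0.0783]]), 'r', np.float64(0.1142), 'q', np.float64(0.207), 'edge-normal q', [np.float64(0.266), np.float64(3.407)])
```

```bash
python3 -m pendant '0.005 -.02 .006 0 0 0;0.005 -.02 .006 0 0 0;0.005 -.02 .006 0 0 0'; python3 rel.py .384
python3 - <<'E'
from ang import *
P=wristpose();np.save("P4.npy",P);w=read_camera("wrist")
cv2.imwrite("pics/w4.png",cv2.resize(w[180:384,40:300,::-1],None,fx=3,fy=2.9))
E
```

```text
time: 4.75
ee_pos: [0.5359, 0.0789, 0.1425]
orientation: [0.23, 0.973, 0.013, 0.018]
ft_force: [0.2, 0.7, 7.1]
grip_width: 1.001
tip [0.5133 0.0322 0.1157] rest [0.5078 0.0335 0.124 ] delta tool share [ 0.0211 -0.0041 -0.0339] F [0.2 0.7 7.1] t 4.75
```

View pics/w4.png

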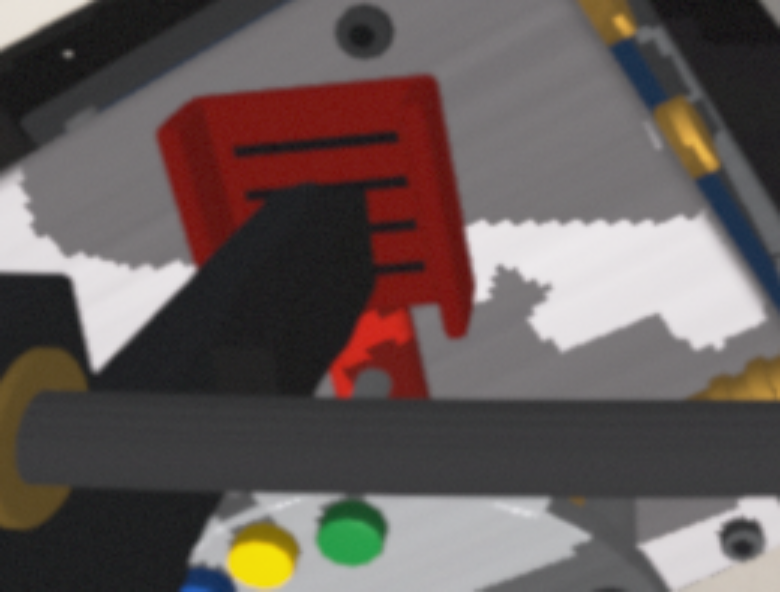

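Pic 8 shows the pin at px (164,312) and green at (157,363), nearly in line with the lever. I'll compute the angle.

Run:
```python
from ang import *
P=np.load("P4.npy")
def un(x,y):return (40+x/3,180+y/2.9)
print(ang([un(158,130),un(437,76)],.126,P))
g=onplane("wrist",[un(352,530)],.141,P)[0];print("green",g,"expected",rest(.384,.141,.041))
for z in(.1275,.1355):
  p=onplane("wrist",[un(372,382)],z,P)[0];e=rest(.384,z,.054);m=p[:2]-ax;a=np.arctan2(m[1],m[0]);a=(a-.053-np.pi+np.pi)%(2*np.pi)-np.pi+.768
  print("pin",p.round(4),"exp",e.round(4),"r",np.hypot(*m),"q",a,"dist green",np.hypot(*(p-g)[:2]))
```

```text
(array([[0.4838, 0.0275],
       [0.4949, 0.0679]]), 'r', np.float64(0.1113), 'q', np.float64(0.317), 'edge-normal q', [np.float64(0.448), np.float64(3.59)])
green [0.55150507 0.0214919  0.141     ] expected [0.55322557 0.01792455 0.141     ]
pin [0.5361 0.0317 0.1275] exp [0.5409 0.0221 0.1275] r 0.062093261757554856 q 0.26401002923254135 dist green 0.018447737458785723
pin [0.5315 0.0366 0.1355] exp [0.5409 0.0221 0.1355] r 0.06845313920275242 q 0.22890617748779118 dist green 0.02507582605316289
```

```bash
python3 -m pendant '0.003 -.012 .012 0 0 0;0 0 0 0 0 0'; python3 rel.py .384
python3 -m pendant '0 0 -.01 0 0 0;0 0 -.01 0 0 0;0 0 -.01 0 0 0;0 0 0 0 0 0'; python3 rel.py .384
```

```text
time: 5.0
ee_pos: [0.5354, 0.0768, 0.1427]
orientation: [0.23, 0.973, 0.014, 0.02]
ft_force: [-4.2, 0.3, 6.9]
grip_width: 1.002
tip [0.513  0.0302 0.1158] rest [0.5078 0.0335 0.124 ] delta tool share [ 0.0234  0.0039 -0.0333] F [-4.2  0.3  6.9] t 5.0
time: 5.4
ee_pos: [0.5357, 0.077, 0.1528]
orientation: [0.23, 0.973, 0.015, 0.021]
ft_force: [0.5, 0.4, -0.3]
grip_width: 0.999
tip [0.5133 0.0303 0.1258] rest [0.5078 0.0335 0.124 ] delta tool share [0.0256 0.0013 0.0065] F [ 0.5  0.4 -0.3] t 5.4
```

```bash
python3 -m pendant '0 0 -.06 0 0 0;0 0 -.1 0 0 0;0 0.03 -.1 0 0 0;0 .12 -.1 0 0 0;0 .15 -.05 0 0 0;0 .15 0 0 0 0;0 .1 0 0 0 0;0 0 0 0 0 0'
python3 - <<'E'
from ang import *
P=wristpose();np.save("P5.npy",P);w=read_camera("wrist");t=read_camera("top")
cv2.imwrite("pics/w5f.png",w[:,:,::-1]);cv2.imwrite("pics/t5f.png",t[:,:,::-1])
a=cv2.resize(w[...,::-1],(400,300));b=cv2.resize(t[175:265,190:310,::-1],(400,300),interpolation=cv2.INTER_CUBIC)
cv2.imwrite("pics/m5.png",np.vstack([a,b]));print(proj("wrist",[rest(.384),rest(.384,.1355,.054)],P))
E
```

```text
time: 6.2
ee_pos: [0.5939, 0.2015, 0.2687]
orientation: [0.231, 0.973, 0.016, 0.021]
ft_force: [-0.5, -0.2, 0.3]
grip_width: 0.997
[[ 16.59177873 185.29984902]
 [ 23.60793187 229.76217584]]
```

View pics/m5.png

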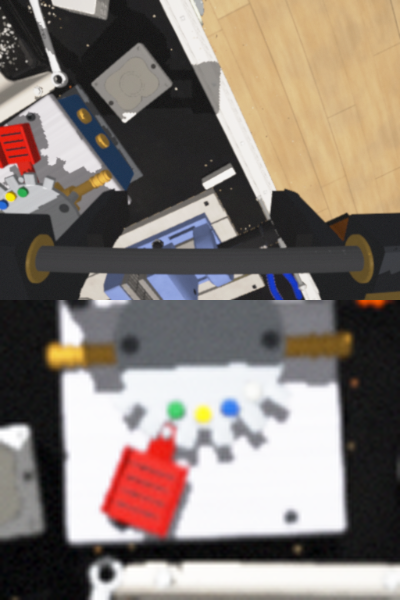

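Run:
```python
from ang import *
def q(p):
    m=p[:2]-ax;a=np.arctan2(m[1],m[0]);return ((a-.053)%(2*np.pi)-np.pi+.768).round(3),np.hypot(*m).round(4)
for f in("top0","t5f"):
    t=cv2.imread(f"pics/{f}.png")[...,::-1].copy()
    b,m=blobs(t,(0,150,80),(8,255,255),(190,195,310,265),50);c=max(b,key=lambda x:x[0]);p=onplane("top",c[1],.13)[0];print(f,c,p.round(4),q(p))
    # rest only: erode away arm
    k=cv2.morphologyEx(m,cv2.MORPH_OPEN,np.ones((7,7)));r=cv2.minAreaRect(cv2.findNonZero(k));p=onplane("top",[r[0]],.134)[0];print(r,p.round(4),q(p))
g,_=blobs(t,(40,80,60),(85,255,255),(200,195,300,240));print(g)
G=onplane("top",g[0][1],.140)[0];p=onplane("top",[(240.1,214.9)],.1355)[0];print("green",G,"pin",p,q(p),"d",np.hypot(*(G-p)[:2]))
P=np.load("P5.npy");w=cv2.imread("pics/w5f.png")[...,::-1].copy()
b,m=blobs(w,(0,150,60),(8,255,255),(0,100,120,260),50);k=cv2.morphologyEx(m,cv2.MORPH_OPEN,np.ones((13,13)));r=cv2.minAreaRect(cv2.findNonZero(k));print(r,[ (z,q(onplane("wrist",[r[0]],z,P)[0])) for z in(.128,.134)])
c=w[140:260,0:130,::-1];cv2.imwrite("pics/w5c.png",cv2.resize(c,None,fx=5,fy=5,interpolation=cv2.INTER_CUBIC))
```

```text
top0 (np.int32(489), array([218.32719836, 222.1595092 ])) [0.5261 0.0627 0.13  ] (np.float64(-0.007), np.float64(0.0878))
((218.0, 223.0), (22.0, 24.0), 90.0) [0.5243 0.063  0.134 ] (np.float64(0.003), np.float64(0.0894))
t5f (np.int32(465), array([233.56989247, 231.06666667])) [0.5097 0.0336 0.13  ] (np.float64(0.376), np.float64(0.0873))
((233.5, 230.5), (25.0, 21.0), 90.0) [0.5106 0.0337 0.134 ] (np.float64(0.372), np.float64(0.0864))
[(np.int32(19), array([242.21052632, 207.63157895]))]
green [0.553342   0.01793343 0.14      ] pin [0.53997856 0.0217153  0.1355    ] (np.float64(0.397), np.float64(0.0548)) d 0.013888266805670879
((22.5, 191.0), (56.0, 45.0), 90.0) [(0.128, (np.float64(0.311), np.float64(0.0847))), (0.134, (np.float64(0.262), np.float64(0.0866)))]
```

View pics/w5c.png

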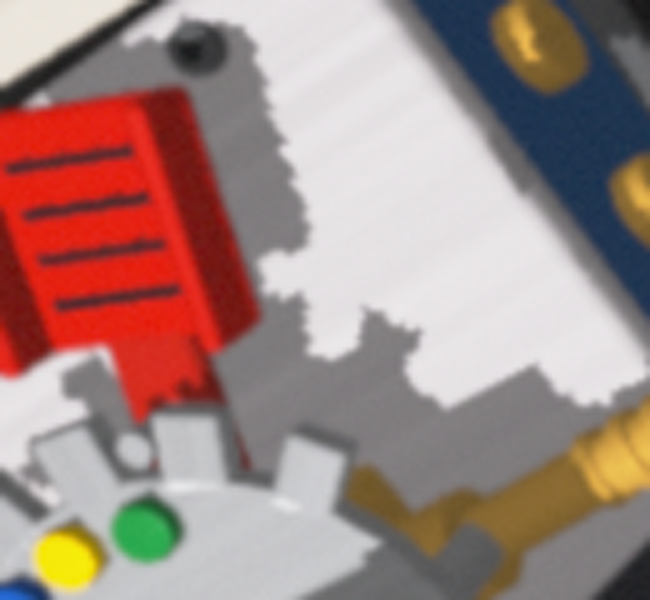

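Pic 10 shows the pin at (133,450) of the crop, flush between the teeth beside the green stud. The top camera gives q≈.38 and a pin-to-stud distance of 13.9 mm, so the lever is locked. Next I'll check the space behind the guard.

Run:
```python
from h import *
for z in(0,.1,.2,.3,.4): print(z,"cab",onplane("top",[(260,83),(330,83)],z)[:,:2].round(3).tolist(),"vise",onplane("top",[(190,128),(265,125)],z)[:,:2].round(3).tolist(),"armscope",onplane("top",[(320,100),(340,60)],z)[:,:2].round(3).tolist())
def tri(a,b):
    o1,d1=rays("scene",[a]);o2,d2=rays("top",[b]);d1,d2=d1[0],d2[0]
    t=np.linalg.lstsq(np.c_[d1,-d2],o2-o1,rcond=None)[0]
    p,q=o1+d1*t[0],o2+d2*t[1];return ((p+q)/2).round(3),round(np.linalg.norm(p-q)*1000,1)
print("cab knob",tri((314,136),(270,76)),"vise front right",tri((319,170),(265,100)),"clamp head",tri((362,133),(335,55)))
```

```text
0 cab [[0.854, -0.018], [0.858, -0.18]] vise [[0.744, 0.139], [0.754, -0.03]] armscope [[0.816, -0.156], [0.915, -0.205]]
0.1 cab [[0.814, -0.015], [0.818, -0.159]] vise [[0.716, 0.126], [0.725, -0.025]] armscope [[0.781, -0.138], [0.869, -0.181]]
0.2 cab [[0.775, -0.011], [0.778, -0.139]] vise [[0.689, 0.113], [0.696, -0.021]] armscope [[0.745, -0.12], [0.823, -0.158]]
0.3 cab [[0.735, -0.008], [0.738, -0.118]] vise [[0.661, 0.099], [0.667, -0.016]] armscope [[0.709, -0.102], [0.777, -0.135]]
0.4 cab [[0.696, -0.004], [0.698, -0.097]] vise [[0.633, 0.086], [0.638, -0.011]] armscope [[0.674, -0.084], [0.731, -0.112]]
cab knob (array([ 0.791, -0.029,  0.192]), np.float64(1.4)) vise front right (array([ 0.786, -0.037,  0.1  ]), np.float64(27.4)) clamp head (array([ 0.825, -0.144,  0.214]), np.float64(4.6))
```

```bash
python3 -m pendant '-.1 .05 -.04 0 0 0;-.1 .05 -.04 0 0 0;-.06 0.03 0 0 0 0;0 0 0 0 0 0' 1; python3 -m pendant '-.07 -.14 0 0 0 0;-.07 -.14 0 0 0 0;-.06 -.12 0 0 0 0;-.05 -.1 0 0 0 0;0 0 0 0 0 0'; python3 -c "
from rel import *;f,M,s=fingers();print(M.round(3),(s['ee_pos']+M[:,2]*.025).round(4),s['qpos'].round(2))"
```

```text
time: 6.7
ee_pos: [0.6616, 0.1929, 0.2893]
orientation: [0.233, 0.972, 0.012, 0.017]
ft_force: [0.5, -0.3, -0.0]
grip_width: 0.661
time: 7.2
ee_pos: [0.6534, 0.0451, 0.2845]
orientation: [0.234, 0.972, 0.01, 0.013]
ft_force: [1.2, 0.5, 0.2]
grip_width: 0.205
[[-0.89   0.454  0.03 ]
 [ 0.455  0.891  0.013]
 [-0.021  0.025 -0.999]] [0.6541 0.0454 0.2596] [ 0.02  0.2   1.65  0.01  1.27 -1.08]
```

```bash
python3 -m pendant '.065 -.033 .015 0 0 0;.065 -.033 .02 0 0 0;.065 -.033 .023 0 0 0;0 0 0 0 0 0' 1;python3 -m pendant '.057 -.029 .04 0 0 0;.057 -.029 .04 0 0 0;0 0 0 0 0 0'; python3 -c "
from rel import *;f,M,s=fingers();print(M.round(3),(s['ee_pos']+M[:,2]*.025-[.630,0,.1505]).round(4),s['qpos'].round(2))"
```

```text
time: 7.6
ee_pos: [0.5941, 0.0432, 0.2677]
orientation: [0.236, 0.972, 0.01, 0.013]
ft_force: [-0.6, 0.0, 0.2]
grip_width: 0.005
time: 7.9
ee_pos: [0.5626, 0.0444, 0.248]
orientation: [0.236, 0.972, 0.011, 0.015]
ft_force: [0.6, -0.5, -0.9]
grip_width: 0.003
[[-0.888  0.459  0.034]
 [ 0.459  0.888  0.014]
 [-0.024  0.028 -0.999]] [-0.0665  0.0447  0.0725] [ 0.03  0.05  1.88  0.01  1.18 -1.07]
```

Run:
```python
from rel import *
a=read_camera("scene");b=read_camera("top")
cv2.imwrite("pics/m6.png",np.hstack([cv2.resize(a[60:280,130:340,::-1],(400,420)),cv2.resize(b[130:290,170:330,::-1],(400,420))]))
```

```text
(no output)
```

View pics/m6.png

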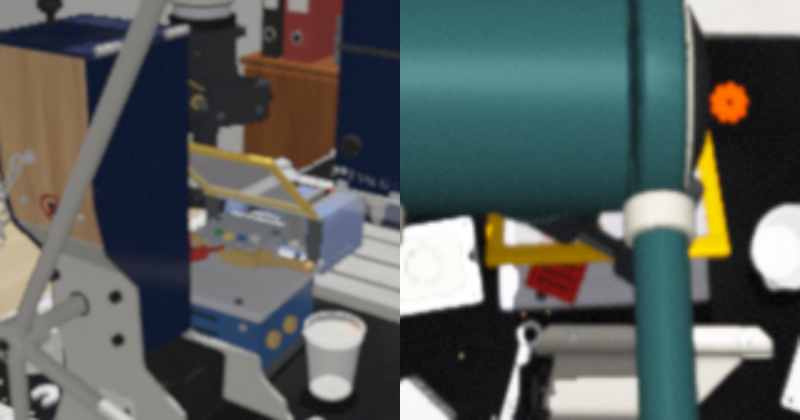

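Pic 11: the guard is being carried down, now at about 40°, and the arm is clear of the box. Continuing.

```bash
python3 -m pendant '.035 -.018 .062 0 0 0;.035 -.018 .062 0 0 0;.018 -.009 .06 0 0 0;.01 -.005 .04 0 0 0;0 0 .02 0 0 0;0 0 0 0 0 0' 1; python3 -c "
from rel import *;f,M,s=fingers();print(M.round(3),(s['ee_pos']+M[:,2]*.025-[.630,0,.1505]).round(4),s['qpos'].round(2))"
```

```text
time: 8.6
ee_pos: [0.5463, 0.0461, 0.1903]
orientation: [0.236, 0.971, 0.013, 0.021]
ft_force: [-0.7, 0.0, 0.2]
grip_width: 0.008
[[-0.888  0.458  0.047]
 [ 0.459  0.888  0.014]
 [-0.035  0.034 -0.999]] [-0.0825  0.0464  0.0148] [ 0.03  0.06  1.99  0.01  1.05 -1.07]
```

```bash
python3 -m pendant '0 0 .02 0 0 0;0 0 .02 0 0 0;0 0 .012 0 0 0;0 0 0.008 0 0 0'; python3 -m pendant '0 0 .012 0 0 0;0 0 .012 0 0 0'; python3 -m pendant '0 0 .015 0 0 0;0 0 .015 0 0 0'
```

```text
time: 9.0
ee_pos: [0.5488, 0.0463, 0.1773]
orientation: [0.236, 0.971, 0.013, 0.022]
ft_force: [-8.9, -1.1, 20.7]
grip_width: 0.006
time: 9.2
ee_pos: [0.5489, 0.0463, 0.1773]
orientation: [0.236, 0.971, 0.012, 0.022]
ft_force: [-10.4, -1.1, 18.6]
grip_width: 0.009
time: 9.4
ee_pos: [0.5489, 0.0463, 0.1773]
orientation: [0.236, 0.972, 0.012, 0.021]
ft_force: [-11.5, -0.6, 22.1]
grip_width: 0.006
```

Firm stop at tip height .152, which is flat. Retreat and check.

```bash
python3 -m pendant '0 0 -.04 0 0 0;0 0 -.1 0 0 0;0 0 -.16 0 0 0;0 0 -.16 0 0 0;0 .15 -.1 0 0 0;0 .18 0 0 0 0;0 .18 0 0 0 0;0 .18 0 0 0 0;0 .15 0 0 0 0;0 0 0 0 0 0;0 0 0 0 0 0'
python3 - <<'E'
from rel import *
a=read_camera("scene");b=read_camera("top")
cv2.imwrite("pics/m7.png",np.hstack([cv2.resize(a[60:280,130:340,::-1],(380,420)),cv2.resize(b[150:270,170:330,::-1],(420,420*120//160*1),interpolation=cv2.INTER_CUBIC) if 0 else cv2.resize(b[130:290,170:330,::-1],(420,420),interpolation=cv2.INTER_CUBIC)]))
bb,m=blobs(b,(18,120,90),(35,255,255),(190,140,315,265),20)
pts=cv2.findNonZero(m);r=cv2.boundingRect(pts);print(r,onplane("top",[(r[0]+r[2]/2,r[1]),(r[0]+r[2]/2,r[1]+r[3])],.154).round(4))
for l,h,n in(((0,150,80),(8,255,255),"red"),((40,80,60),(85,255,255),"green")):
    for q,c in blobs(b,l,h,(190,190,315,262),8)[0]:print(n,q,c.round(1),onplane("top",c,.13)[0].round(4))
E
```

```text
time: 10.5
ee_pos: [0.6444, 0.2374, 0.3351]
orientation: [0.237, 0.971, 0.015, 0.027]
ft_force: [0.3, -0.1, 0.1]
grip_width: 0.004
(204, 167, 92, 88) [[0.6283 0.0045 0.154 ]
 [0.4658 0.0024 0.154 ]]
```

View pics/m7.png

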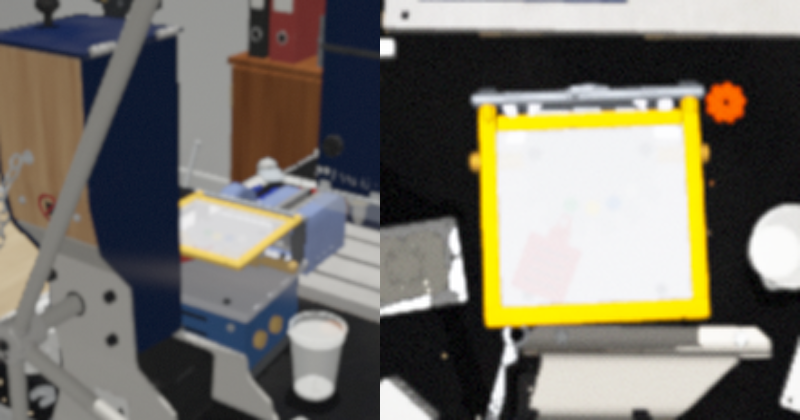

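```bash
python3 -c "
from rig import *;sign_off()"
```

```text
the job is handed in; nothing more can be done
```

I set the lever to the green stud's slot, shut the guard over the cock and handed the job in at about 10.5 s of the 56 s. The sign-off reports no verdict.

**How it was done**
- I pressed the thumb rest with one finger of the open gripper. The highest force I read on the lever was about 18 N, well under the 60 N limit.
- I swung the lever from shut to the first opening slot, released it, and then swept the guard down with the closed fingers until it met its stop at about 20 N.

**Last checks**
- **Lever:** after release, the top camera gave q≈0.38 and a pin-to-green distance of 13.9 mm. The pin looked flush in the slot, but I had no direct measure of its height.
- **Lever angle, disagreement:** wrist-camera estimates of the lever angle were lower, at 0.26–0.31, with the lever at the picture's edge. I trusted the top view.
- **Lever under the guard:** with the guard shut, my colour mask no longer found the lever. I could only see by eye through the pane that it had not moved.
- **Guard:** its free edge was at x = 0.466 against 0.4665 expected, and the fingertips stopped within 2 mm of the nominal shut height.
- **Bystanders:** the beaker is upright, and it, the mould and the casting looked unmoved in the last picture. I did not measure them.
- **Robot:** the arm ended clear, touching nothing.

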